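# Lock two wheels on their axles with matching R-clips

## Robot

A 6-joint arm with a two-finger parallel gripper is mounted at the origin on the work surface. World frame = base frame: x ahead of the robot, y to its left, z up, the work surface at z = 0. Lengths are in m, angles in rad, forces in N, time in s.
With the tool pointing down it reaches from about 0.375 to 0.9 m from the base axis. Payload 3.1 kg.
Tool frame: the origin (TCP) lies on the centre line of the jaws, within the pads' length; the fingertips stand 22 mm ahead of it and the grasp point (between the pads) lies 3 mm ahead of it; z points along the fingers, y is the line along which they close (so a half turn about z gives the same grasp; the last joint's range is limited). The gripper opens to 85 mm and grips with 20 to 120 N. Pads are 22 mm wide; open, the fingers measure 114 mm over their backs; the gripper's body (76 mm by 85 mm) begins 54 mm behind the grasp point. The pads swing forward as they close: fully open they stand 13 mm farther back than shut.
Start: joints at [-0.178, 0.527, 1.433, -0, 1.181, -0.178], TCP at [0.625, 0, 0.253] pointing down, gripper open.
Joint ranges: [-3.08, 3.08], [-0.75, 2.2], [0.22, 2.44], [-1.43, 4.57], [0, 2.65], [-2.85, 2.85]. Speed limits (rad/s): [2.79, 2.79, 3.14, 3.14, 3.14, 3.14].

## Interface

Orientations are given as a unit quaternion [x, y, z, w].
In Python, from station import manip, imaging, ticket gives the robot as it stands (manip), with the cameras (imaging) and the job (ticket).
- The arm moves only by the shell command python3 drive.py [FORCE], which reads ROWS from standard input. ROWS is a JSON list of rows, 1 to 20 of them, each of 5 numbers: dx, dy, dz in m, then a turn about the tool's z in rad, then the opening from 0.0 (shut) to 1.0 (fully open); each row is the pose to reach, as a shift and turn from the pose commanded when the command began, along the tool's axes at that moment; what a row does not reach only later rows make up. A row lasts 1/10 s, in which the tool goes at most 0.05 m and 0.15 rad, less where a joint would pass 70% of its speed; a pose out of reach is approached as far as the arm can. The fingers move at their own pace and stop on an object; FORCE is the grip in N (left out, the last holds). Time passes only in rows, so rows that do not move let the fingers close. It prints the time, the measured TCP pose, the force, the opening and the grip force at its end. Input that does not fit is refused with a message, and nothing moves.
- manip.sense(): the state, without advancing time (a new reading comes with each control period).
- imaging.snapshot(name): name is "scene" or "side" or "wrist"; returns a dict with "pixels" (480x640x3 uint8, red, green, blue), "range_z" (480x640 float32, m along the optical axis (not along the pixel's ray), 0 where there is no reading), "fov_y" (degrees; the focal length in pixels is half the picture's height over the tangent of half this angle, whatever the lens; pixels are square), "cx", "cy" (the principal point, pixels), "R" (3x3) and "t" (3): a world point X has camera coordinates R X + t; the wrist camera has in their place "hand_eye" (4x4, takes a point from camera to tool coordinates, whose origin is the TCP and whose axes are the flange's). Camera axes: x right, y down, z forward; pixel columns grow to the right and rows downward; lengths in m; the calibration is good to about 2 mm. A picture is of the moment at which its call begins: read the wrist's pose just before it.
- ticket.sign_off(): hands the job in; it is judged then, once.
The state is a dict: "t": time; "q": joint angles; "qd": joint speeds; "tau": joint torques, N m; "tcp_pos": TCP position; "tool_rot": TCP orientation; "force": force on the tool from outside, world axes, zero at the start; "ft_torque": the same for the moment, N m; "finger_gap": opening from 0.0 (shut) to 1.0 (fully open); "gripper_force": force on a finger pad.
Only numpy, scipy, OpenCV 4.12 (cv2) and the standard library are available. Lean on these libraries where they do the work, as an engineer would, in place of code of your own. Each camera call takes 0.05 s, during which the arm holds its last target. There are 200 camera calls.

## Task

Two wheels stand on the bench on leaning axles, still without their clips. Lock each one with the R-clip whose grip has the colour of its hub: push the straight leg through the hole in the axle until the bow springs over and the collar is against the axle, and let go. Leave the spare green clip and the other things on the bench where they are.

Things in the scene. Friction and masses are not known exactly. Their poses are not given: they have to be found in the camera images.
- clip_orange: Loose R-clip with orange plastic grip, lying flat on the bench, 80 g. Origin: centre of the grip block, 9 mm above the bench. x runs along the straight 6 mm steel leg (tip at x = 108 mm), y to the bow's side, z is the flat's normal (up). Grip block 34 (x) by 34 (y) by 18 mm (z), to be gripped across y. The orange collar, 18 mm thick, from x = 17 to 45.5 mm is the stop that lands on the axle.
- clip_orange_seat (a point): Point on the orange clip's leg, inside the bow, 62 mm along x from the clip's origin: at the centre of the axle's hole when home. The springy bow, 6 mm wire, is nearest the leg at its throat (x = 73, y = 13 mm in the clip's frame) and flares out to x = 95, y = 25 mm as a lead-in; elsewhere y = 12 to 21 mm. It gives outwards; pushing it over the axle takes 6 to 12 N.
- axle_orange: Fixed steel stub axle, 32 mm diameter, of the black wheel with the orange hub. Origin: centre of its cross hole, 123 mm above the bench. z points out along the axle, which leans 35 degrees from vertical, roughly towards the robot. y runs along the level hole: 10 mm wide, 10 mm high, right through, free to enter from either side. At home the clip lies square to the axle, bow on either side.
- axle_orange_hub (a point): Centre of the orange hub's face, 13 mm below the hole's centre along the axle. The hub is 56 mm across; the black wheel (94 mm across) lies 15 mm below its face, on a green stand. The axle's free end, with a dot of orange, is 15 mm beyond the hole's centre.
- clip_blue: Loose R-clip with blue plastic grip, lying flat on the bench, 80 g. Origin: centre of the grip block, 9 mm above the bench. x runs along the straight 6 mm steel leg (tip at x = 108 mm), y to the bow's side, z is the flat's normal (up). Grip block 34 (x) by 34 (y) by 18 mm (z), to be gripped across y. The blue collar, 18 mm thick, from x = 17 to 45.5 mm is the stop that lands on the axle.
- clip_blue_seat (a point): Point on the blue clip's leg, inside the bow, 62 mm along x from the clip's origin: at the centre of the axle's hole when home. The springy bow, 6 mm wire, is nearest the leg at its throat (x = 73, y = 13 mm in the clip's frame) and flares out to x = 95, y = 25 mm as a lead-in; elsewhere y = 12 to 21 mm. It gives outwards; pushing it over the axle takes 6 to 12 N.
- axle_blue: Fixed steel stub axle, 32 mm diameter, of the black wheel with the blue hub. Origin: centre of its cross hole, 123 mm above the bench. z points out along the axle, which leans 35 degrees from vertical, roughly towards the robot. y runs along the level hole: 10 mm wide, 10 mm high, right through, free to enter from either side. At home the clip lies square to the axle, bow on either side.
- axle_blue_hub (a point): Centre of the blue hub's face, 13 mm below the hole's centre along the axle. The hub is 56 mm across; the black wheel (94 mm across) lies 15 mm below its face, on a green stand. The axle's free end, with a dot of blue, is 15 mm beyond the hole's centre.
- clip_green: Spare R-clip with a green grip, of the same size and frame as the others: not needed, a bystander.
- hammer: Bystander: hammer, 260 mm long, origin under its middle.
- screwdriver: Bystander: screwdriver, 200 mm long, origin under its middle.
- tape: Bystander: roll of yellow tape lying flat, 90 mm across and 25 mm high, origin at the centre of its underside.
- cup: Bystander: white plastic cup, 68 mm across and 75 mm high, origin at the centre of its underside.
- bottle_a: Bystander: small black bottle, 36 mm across and 90 mm high, origin at the centre of its underside.
- bottle_b: Bystander: small black bottle with a red cap, 36 mm across and 90 mm high, origin at the centre of its underside.

How it is judged:
At the end, for the whole second after the job is handed in: For both colours: the clip is on the axle whose hub has its colour, its seat point within 7 mm of the centre of the hole (bow sprung over), its leg within 0.3 rad of the hole's direction, its flat within 0.4 rad of square to the axle, and at rest (distance between clip_orange_seat and axle_orange below 0.007 m and angle between the x axis of clip_orange and the y axis of axle_orange, either way round below 0.3 rad and angle between the z axis of clip_orange and the z axis of axle_orange, either way round below 0.4 rad and linear speed of each of clip_orange, clip_blue below 0.02 m/s and distance between clip_blue_seat and axle_blue below 0.007 m and angle between the x axis of clip_blue and the y axis of axle_blue, either way round below 0.3 rad and angle between the z axis of clip_blue and the z axis of axle_blue, either way round below 0.4 rad); the robot touches nothing.
It fails at once if The green clip or another bystander was moved more than 40 mm (distance of any of clip_green, hammer, screwdriver, tape, cup, bottle_a, bottle_b from where it was at the start of the episode above 0.04 m).
It also fails if it takes over 67 s, if anything falls off the work surface, if the arm or the gripper's body presses on something with over 40 N, if the wrist force passes 120 N, or if a joint passes its speed limit or range.

## Working session

There is one attempt and no reset: what is moved stays moved. The work goes in short steps, Python scripts to look and compute and a shell command to move; the robot and the scene stay as the last step left them, time stands still between calls to the robot, and variables do not carry over. Pictures are saved under pics/ and viewed, at most 10 in all, crops included, and the job is handed in when it is done.

```bash
ls; mkdir -p pics; python3 - <<'E'
from station import manip, imaging, ticket
import cv2,numpy as np
for n in("scene","side"):
    s=imaging.snapshot(n); cv2.imwrite(f"pics/{n}0.png",s["pixels"][:,:,::-1]); print(n,s["fov_y"],s["cx"],s["cy"],np.round(-s["R"].T@s["t"],3),np.round(s["R"],2).tolist())
    np.savez(f"{n}0.npz",**s)
print(manip.sense())
E
```

```text
drive.py
pics
station.py
scene 49.19630385367792 322.6638917084746 244.82407797447505 [1.216 0.843 1.01 ] [[-0.8, 0.6, -0.0], [0.39, 0.53, -0.75], [-0.45, -0.6, -0.66]]
side 52.6036162493493 323.92297984474027 237.7241737903989 [ 0.53  -0.737  0.969] [[1.0, -0.07, 0.0], [-0.05, -0.78, -0.62], [0.04, 0.62, -0.78]]
{'t': 0.1, 'q': array([-1.78513605e-01,  5.28399454e-01,  1.43374949e+00,  2.83254693e-05,
        1.18141598e+00, -1.78482784e-01]), 'qd': array([ 2.70196372e-06, -3.60015647e-03, -1.67614456e-03,  9.43806206e-04,
       -3.68513842e-04, -1.11375290e-03]), 'tau': array([ 4.33945943e-04, -4.43301880e+01, -1.78587180e+01, -2.04061280e-04,
        3.88642526e-03,  1.10165692e-05]), 'tcp_pos': array([6.24408969e-01, 1.34917663e-04, 2.52423158e-01]), 'tool_rot': array([ 7.07121145e-01,  7.07091729e-01, -5.51657118e-04, -8.17499579e-04]), 'force': array([ 0.24887372, -0.64228455, -0.63813113]), 'ft_torque': array([ 0.01558892, -0.00293779, -0.01473469]), 'gripper_force': 0.0, 'finger_gap': 0.9977957838728723}
```

View pics/scene0.png

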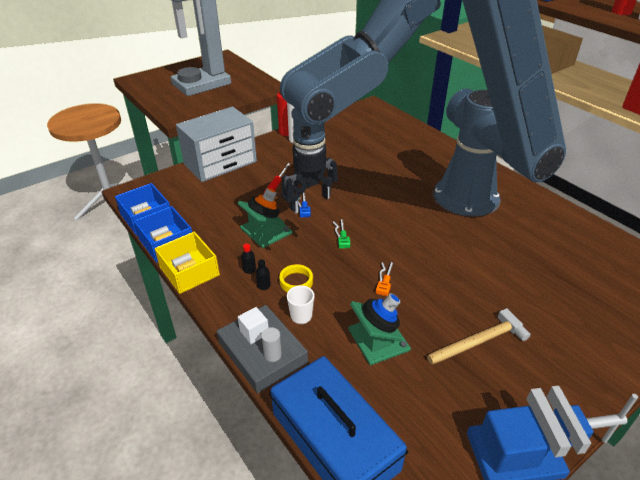

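View pics/side0.png

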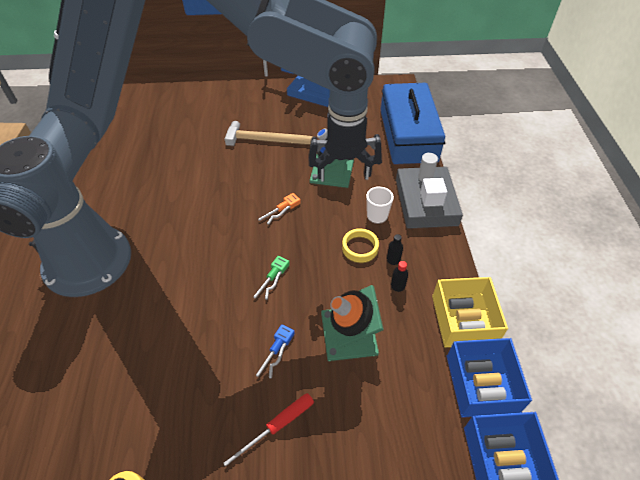

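```bash
cat > h.py <<'E'
import numpy as np,cv2
from scipy.spatial.transform import Rotation as Ro
from station import manip, imaging, ticket
HUE={"orange":(5,16),"blue":(105,125),"green":(50,70)}
def snap(n):
    st=manip.sense(); s=dict(imaging.snapshot(n)); f=240/np.tan(np.radians(s["fov_y"])/2); s["f"]=f
    if "hand_eye" in s:
        H=np.eye(4);H[:3,:3]=Ro.from_quat(st["tool_rot"]).as_matrix();H[:3,3]=st["tcp_pos"]
        T=H@s["hand_eye"]; s["Rw"],s["c"]=T[:3,:3],T[:3,3]
    else: s["Rw"]=s["R"].T; s["c"]=-s["R"].T@s["t"]
    return s
def dirs(s,uv):
    uv=np.atleast_2d(uv).astype(float)
    return np.c_[(uv[:,0]-s["cx"])/s["f"],(uv[:,1]-s["cy"])/s["f"],np.ones(len(uv))]@s["Rw"].T
def onplane(s,uv,z):
    d=dirs(s,uv); return s["c"]+d*((z-s["c"][2])/d[:,2])[:,None]
def proj(s,X):
    p=(np.atleast_2d(X)-s["c"])@s["Rw"]; return np.c_[p[:,0]/p[:,2]*s["f"]+s["cx"],p[:,1]/p[:,2]*s["f"]+s["cy"]]
def cloud(s):
    v,u=np.mgrid[:480,:640]; d=dirs(s,np.c_[u.ravel(),v.ravel()]); z=s["range_z"].ravel()
    P=s["c"]+d*z[:,None]; P[z<=0]=np.nan; return P.reshape(480,640,3)
def mask(s,col,smin=140,vmin=60):
    h=cv2.cvtColor(s["pixels"],cv2.COLOR_RGB2HSV);a,b=HUE[col]
    return cv2.inRange(h,(a,smin,vmin),(b,255,255))
def blobs(m,amin=40):
    n,l,st,c=cv2.connectedComponentsWithStats(m)
    return [(st[i,4],c[i],l==i) for i in range(1,n) if st[i,4]>=amin]
E
python3 - <<'E'
from h import *
for n in("side","scene"):
    s=snap(n);P=cloud(s)
    for c in HUE:
        for a,ce,l in blobs(mask(s,c),30):
            p=P[l]; p=p[~np.isnan(p[:,0])]
            print(n,c,a,ce.round(),np.median(p,0).round(3) if len(p) else 0, [np.percentile(p[:,2],q).round(3) for q in(5,95)])
E
```

```text
side orange 50 [400.  82.] [ 0.897  0.697 -0.001] [np.float64(-0.004), np.float64(0.003)]
side orange 82 [378. 194.] [ 0.743  0.189 -0.   ] [np.float64(-0.003), np.float64(0.003)]
side orange 244 [286. 204.] [0.493 0.143 0.013] [np.float64(-0.001), np.float64(0.019)]
side orange 35 [472. 260.] [ 0.943 -0.063 -0.001] [np.float64(-0.003), np.float64(0.002)]
side orange 31 [258. 287.] [ 0.419 -0.109 -0.001] [np.float64(-0.003), np.float64(0.003)]
side orange 525 [350. 312.] [ 0.62  -0.255  0.115] [np.float64(0.091), np.float64(0.125)]
side orange 81 [336. 303.] [ 0.59  -0.243  0.136] [np.float64(0.131), np.float64(0.142)]
side orange 102 [273. 343.] [ 0.452 -0.244  0.   ] [np.float64(-0.003), np.float64(0.003)]
side orange 63 [450. 376.] [ 0.821 -0.353  0.   ] [np.float64(-0.003), np.float64(0.003)]
side orange 64 [468. 452.] [ 0.821 -0.5    0.   ] [np.float64(-0.003), np.float64(0.003)]
side blue 421 [199.   7.] [0.201 0.999 0.128] [np.float64(0.106), np.float64(0.153)]
side blue 752 [308.  91.] [0.571 0.616 0.028] [np.float64(0.006), np.float64(0.059)]
side blue 2762 [412. 114.] [0.85
[... 1595 characters left out ...]
(0.07)]
scene blue 138 [305. 210.] [ 0.482 -0.232  0.016] [np.float64(0.004), np.float64(0.02)]
scene blue 30 [395. 298.] [0.595 0.285 0.134] [np.float64(0.128), np.float64(0.14)]
scene blue 315 [384. 311.] [0.632 0.292 0.116] [np.float64(0.097), np.float64(0.126)]
scene blue 9765 [336. 426.] [0.884 0.439 0.099] [np.float64(0.04), np.float64(0.102)]
scene blue 241 [582. 420.] [0.512 0.715 0.114] [np.float64(0.109), np.float64(0.117)]
scene blue 5255 [514. 447.] [0.638 0.664 0.079] [np.float64(0.022), np.float64(0.111)]
scene blue 104 [562. 423.] [0.546 0.694 0.11 ] [np.float64(0.105), np.float64(0.114)]
scene green 164 [344. 240.] [ 0.474 -0.046  0.016] [np.float64(0.003), np.float64(0.021)]
```

```bash
echo '[[-0.05,-0.02,-0.01,0,1],[-0.1,-0.04,-0.02,0,1],[-0.15,-0.06,-0.03,0,1],[-0.2,-0.08,-0.04,0,1],[-0.25,-0.1,-0.05,0,1],[-0.25,-0.1,-0.05,0,1],[-0.25,-0.1,-0.05,0,1]]' | python3 drive.py; python3 - <<'E'
from h import *
s=snap("wrist"); print(s["hand_eye"].round(3).tolist(),s["c"].round(3),s["fov_y"]); cv2.imwrite("pics/w1.png",s["pixels"][:,:,::-1]); np.savez("w1.npz",**s)
E
```

```text
t: 0.9
tcp_pos: [0.5241, -0.2536, 0.304]
tool_rot: [0.709, 0.705, -0.0, 0.001]
force: [0.5, 0.0, -0.4]
finger_gap: 1.001
gripper_force: 0.0
[[-0.0, -0.946, -0.324, 0.084], [1.0, 0.0, -0.001, -0.0], [0.001, -0.324, 0.946, -0.121], [0.0, 0.0, 0.0, 1.0]] [ 0.524 -0.169  0.425] 71.63708682167973
```

View pics/w1.png

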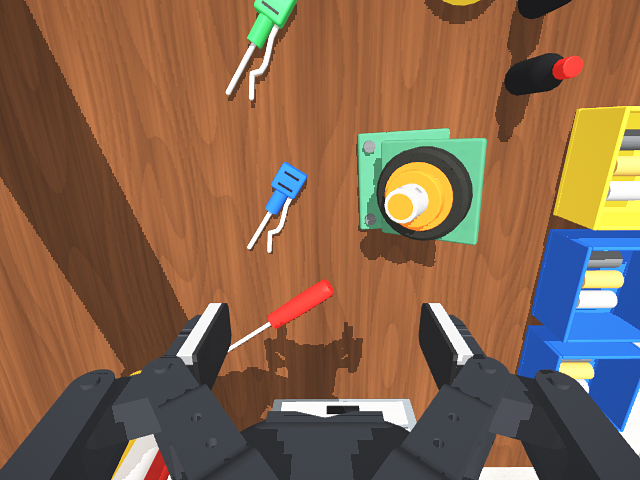

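```bash
cat >> h.py <<'E'
def clip(s,col,near,show=True):
    """clip origin xy and yaw of x axis, from top-face points and the leg"""
    P=cloud(s); m=cv2.dilate(mask(s,col,110,40),np.ones((3,3)))>0
    R=np.hypot(P[...,0]-near[0],P[...,1]-near[1])
    g=m&(R<.07)&(P[...,2]>.013)&(P[...,2]<.024)
    v,u=np.nonzero(g); G=onplane(s,np.c_[u,v],.018)[:,:2]
    h=cv2.cvtColor(s["pixels"],cv2.COLOR_RGB2HSV)
    w=(h[...,1]<70)&(h[...,2]>110)&(R<.16)&(P[...,2]>-.002)&(P[...,2]<.02)
    v,u=np.nonzero(w); W=onplane(s,np.c_[u,v],.0105)[:,:2]
    c=G.mean(0); W=W[np.hypot(*(W-c).T)<.12]
    d=W.mean(0)-c; a=np.arctan2(d[1],d[0])-.15; o=c-.01*np.array([np.cos(a),np.sin(a)])
    for _ in range(8):
        e=np.array([np.cos(a),np.sin(a)]);n=np.array([-e[1],e[0]])
        x=(W-o)@e;y=(W-o)@n;k=(x>.05)&(x<.108)&(abs(y)<(.007 if _<4 else .0045))
        q=np.polyfit(x[k],y[k],1); a+=np.arctan(q[0]); o=o+n*q[1]
        e=np.array([np.cos(a),np.sin(a)]);n=np.array([-e[1],e[0]])
        gx=(G-o)@e; x=(W-o)@e;y=(W-o)@n
        back=np.percentile(gx,.7); tip=np.percentile(x[abs(y)<.0045],99)
        o=o+e*(back+.017)
    gy=(G-o)@n; 
    if show: print(col,"o",o.round(4),"yaw",round(np.degrees(a),1),"gripx",gx.min().round(4),gx.max().round(4),"y",np.percentile(gy,[1,99]).round(4),"tip-back",round(tip-back,4),"nleg",k.sum(),"slope",q.round(4))
    return o,a
def axle(s,near,col):
    P=cloud(s); h=cv2.cvtColor(s["pixels"],cv2.COLOR_RGB2HSV)
    near=np.r_[near,.123]; a=np.pi; hc=near.copy()
    ok=np.linalg.norm(P-near,axis=2)<.07
    hue=(h[...,0]>=3)&(h[...,0]<=27) if col=="orange" else (h[...,0]>=98)&(h[...,0]<=128)
    colr=hue&(h[...,1]>110); Q=P[ok&colr&(P[...,2]>.09)&(P[...,2]<.132)]; A=P[ok]
    z=None
    for _ in range(10):
        z=np.array([np.sin(np.radians(35))*np.cos(a),np.sin(np.radians(35))*np.sin(a),np.cos(np.radians(35))])
        t=(Q-hc)@z; r=np.linalg.norm((Q-hc)-t[:,None]*z,axis=1); k=(abs(t+.013)<.004)&(r<.027)&(r>.0175)
        F=Q[k]; n=np.linalg.svd(F-F.mean(0))[2][2]; n*=np.sign(n[2])
        a=np.arctan2(n[1],n[0])
        t=(A-hc)@z; r=np.linalg.norm((A-hc)-t[:,None]*z,axis=1); e=A[(abs(t-.015)<.004)&(r<.022)]
        ex=np.array([-np.sin(a),np.cos(a),0]);ey=np.cross(z,ex)
        uv=np.c_[e@ex,e@ey].astype(np.float32); (cx,cy),rad=cv2.minEnclosingCircle(uv)
        cap=cx*ex+cy*ey+z*np.median(e@z); new=cap-.015*z
        hc=np.r_[new[:2],.123]
    print(col,"hole",new.round(4),"az",round(np.degrees(a),1),"lean",round(np.degrees(np.arccos(n[2])),1),"rad",round(rad,4),"nface",k.sum(),"ncap",len(e),"face-cap",round(float((F@z).mean()-np.median(e@z)),4))
    return new,a
E
python3 - <<'E'
from h import *
s=dict(np.load("w1.npz")); w=snap("wrist")
clip(w,"blue",(.475,-.245)); clip(w,"green",(.465,-.06)); axle(w,(.60,-.247),"orange")
si=snap("side"); axle(si,(.60,-.247),"orange"); clip(si,"blue",(.475,-.245)); clip(si,"orange",(.49,.143))
sc=snap("scene"); axle(sc,(.60,.285),"blue")
try: axle(sc,(.60,-.247),"orange")
except Exception as e: print(e)
E
```

```text
blue o [ 0.4943 -0.2441] yaw -120.1 gripx -0.0175 0.0462 y [-0.0333 -0.0001] tip-back 0.1149 nleg 148 slope [ 0.0013 -0.    ]
green o [ 0.4699 -0.052 ] yaw -124.0 gripx -0.0188 0.0423 y [-0.0153  0.0176] tip-back 0.1193 nleg 285 slope [-0.  0.]
orange hole [ 0.5989 -0.2382  0.1249] az -177.6 lean 34.9 rad 0.0162 nface 1003 ncap 936 face-cap -0.0284
orange hole [nan nan nan] az 0.0 lean 0.0 rad 0.0 nface 0 ncap 0 face-cap nan
blue o [ 0.4777 -0.2396] yaw -122.4 gripx -0.017 0.0457 y [-0.0162  0.0171] tip-back 0.1227 nleg 80 slope [-0.  0.]h.py:60: RuntimeWarning: Mean of empty slice.
  F=Q[k]; n=np.linalg.svd(F-F.mean(0))[2][2]; n*=np.sign(n[2])
  ret = um.true_divide(
  return _methods._mean(a, axis=axis, dtype=dtype,
  ret = ret.dtype.type(ret / rcount)
h.py:67: RuntimeWarning: Mean of empty slice.
  print(col,"hole",new.round(4),"az",round(np.degrees(a),1),"lean",round(np.degrees(np.arccos(n[2])),1),"rad",round(rad,4),"nface",k.sum(),"ncap",len(e),"face-cap",round(float((F@z).mean()-np.median(e@z)),4))
h.py:37: RuntimeWarning: Mean of empty slice.
  c=G.mean(0); W=W[np.hypot(*(W-c).T)<.12]
h.py:38: RuntimeWarning: Mean of empty slice.
  d=W.mean(0)-c; a=np.arctan2(d[1],d[0])-.15; o=c-.01*np.array([np.cos(a),np.sin(a)])
Traceback (most recent call last):
  File "h.py", line 42, in clip
    q=np.polyfit(x[k],y[k],1); a+=np.arctan(q[0]); o=o+n*q[1]
TypeError: expected non-empty vector for x
```

```bash
python3 - <<'E'
t=open("h.py").read()
t=t.replace("d=W.mean(0)-c; a=np.arctan2(d[1],d[0])-.15; o=c-.01*np.array([np.cos(a),np.sin(a)])",
"""d=W.mean(0)-c; e=np.linalg.svd(G-c)[2][0]; e=e*np.sign(e@d); a=np.arctan2(e[1],e[0]); o=c-.01*e
    pk=G""")
open("h.py","w").write(t)
E
python3 - <<'E'
from h import *
w=snap("wrist"); clip(w,"blue",(.478,-.24))
w=snap("side"); clip(w,"blue",(.478,-.24)); clip(w,"green",(.465,-.06))
try: clip(w,"orange",(.49,.143))
except Exception as e: print(e)
E
```

```text
blue o [ 0.4795 -0.2359] yaw -122.4 gripx -0.0173 0.0461 y [-0.0164  0.0167] tip-back 0.1249 nleg 195 slope [ 0. -0.]
blue o [ 0.4777 -0.2396] yaw -122.4 gripx -0.017 0.0457 y [-0.0162  0.0166] tip-back 0.1227 nleg 81 slope [-0.  0.]
green o [ 0.47   -0.0521] yaw -123.8 gripx -0.0175 0.0454 y [-0.0149  0.0173] tip-back 0.122 nleg 61 slope [-0.  0.]
expected non-empty vector for x
```

```bash
cat > st.py <<'E'
from h import *
import sys
# st.py x y z yaw_deg(of tool y) -> tool-axis shift
s=manip.sense(); M=Ro.from_quat(s["tool_rot"]).as_matrix(); yaw=np.degrees(np.arctan2(M[1,1],M[0,1]))
print("pos",s["tcp_pos"].round(4),"yaw",yaw.round(2),"tilt",np.degrees(np.arccos(-M[2,2])).round(2),"q1,q6",s["q"][[0,5]].round(2),"F",s["force"].round(1),"t",s["t"])
if len(sys.argv)>3:
    x=np.array(sys.argv[1:4],float); print("shift",(M.T@(x-s["tcp_pos"])).round(4), "turn",np.round(np.radians(-(float(sys.argv[4])-yaw)),3) if len(sys.argv)>4 else "")
E
echo '[[0.018,-0.045,0.05,0.14,1],[0.018,-0.045,0.1,0.28,1],[0.018,-0.045,0.15,0.42,1],[0.018,-0.045,0.2,0.566,1],[0.018,-0.045,0.23,0.566,1],[0.018,-0.045,0.23,0.566,1],[0.018,-0.045,0.23,0.566,1]]' | python3 drive.py; python3 st.py .4795 -.2359 .026 -32.4
```

```text
t: 1.85
tcp_pos: [0.4802, -0.2309, 0.0729]
tool_rot: [0.876, 0.482, -0.0, -0.001]
force: [0.3, -0.9, 0.7]
finger_gap: 0.995
gripper_force: 0.0
pos [ 0.4802 -0.2309  0.0729] yaw -32.32 tilt 0.13 q1,q6 [-0.66 -0.09] F [ 0.3 -0.9  0.7] t 1.85
shift [-0.0046  0.0022  0.0469] turn 0.001
```

```bash
echo '[[-0.0046,0.002,0.025,0,1],[-0.0046,0.002,0.047,0,1],[-0.0046,0.002,0.047,0,1],[-0.0046,0.002,0.047,0,0.3],[-0.0046,0.002,0.047,0,0.3],[-0.0046,0.002,0.047,0,0],[-0.0046,0.002,0.047,0,0],[-0.0046,0.002,0.047,0,0]]' | python3 drive.py 60; echo '[[0,0,-0.012,0,0],[0,0,-0.012,0.15,0],[0,0,-0.012,0.3,0],[0,0,-0.012,0.45,0],[0,0,-0.012,0.6,0],[0,0,-0.012,0.785,0],[0,0,-0.012,0.785,0],[0,0,-0.003,0.785,0],[0,0,0,0.785,0],[0,0,0,0.785,0]]' | python3 drive.py ; python3 st.py
```

```text
t: 2.65
tcp_pos: [0.48, -0.2374, 0.0281]
tool_rot: [0.876, 0.482, 0.001, 0.001]
force: [-0.3, 0.7, 9.0]
finger_gap: 0.381
gripper_force: 60.6
t: 3.65
tcp_pos: [0.4795, -0.2371, 0.028]
tool_rot: [0.994, 0.11, 0.0, 0.0]
force: [-2.2, 0.9, 15.3]
finger_gap: 0.377
gripper_force: 61.6
pos [ 0.4795 -0.2371  0.028 ] yaw -77.35 tilt 0.07 q1,q6 [-0.67  0.68] F [-2.2  0.9 15.3] t 3.65
```

```bash
echo '[[0,0,-0.002,0,0.8],[0,0,-0.002,0,0.8],[0,0,-0.002,0,0.8],[0,0,-0.025,0,0.8],[0,0,-0.05,0,0.8]]' | python3 drive.py; echo '[[0,0,0,-0.15,1],[0,0,0,-0.3,1],[0,0,0,-0.45,1],[0,0,0,-0.6,1],[0,0,0,-0.75,1],[0,0,0,-0.9,1],[0,0,0,-1.05,1],[0,0,0,-1.2,1],[0,0,0,-1.35,1],[0,0,0,-1.5,1],[0,0,0,-1.65,1],[0,0,0,-1.8,1],[0,0,0,-1.95,1],[0,0,0,-2.1,1],[0,0,0,-2.25,1],[0,0,0,-2.4,1],[0,0,0,-2.55,1],[0,0,0,-2.7,1],[0,0,0,-2.85,1],[0,0,0,-3,1]]' | python3 drive.py;echo '[[0,0,0,-0.142,1],[0,0,0,-0.142,1],[0,0,0,-0.142,1]]' | python3 drive.py; python3 st.py .48 -.2365 .029 102.6; python3 - <<'E'
from h import *
w=snap("side"); clip(w,"blue",(.478,-.24))
w=snap("wrist"); 
try: clip(w,"blue",(.478,-.24))
except Exception as e: print(e)
E
```

```text
t: 4.15
tcp_pos: [0.4783, -0.2363, 0.0755]
tool_rot: [0.994, 0.11, -0.001, -0.001]
force: [0.1, 0.2, -0.1]
finger_gap: 0.799
gripper_force: 0.0
t: 6.15
tcp_pos: [0.4789, -0.2368, 0.0758]
tool_rot: [-0.042, 0.999, 0.0, -0.0]
force: [-0.7, 0.0, 0.4]
finger_gap: 0.997
gripper_force: 0.0
t: 6.45
tcp_pos: [0.4791, -0.2368, 0.076]
tool_rot: [-0.108, 0.994, 0.0, -0.0]
force: [0.0, -0.5, -0.1]
finger_gap: 1.003
gripper_force: 0.0
pos [ 0.4791 -0.2368  0.076 ] yaw 102.45 tilt 0.04 q1,q6 [-0.67 -2.46] F [ 0.  -0.5 -0.1] t 6.45
shift [-0.001   0.0001  0.047 ] turn -0.003
blue o [ 0.4533 -0.244 ] yaw -167.0 gripx -0.0172 0.0224 y [-0.015   0.0166] tip-back 0.0981 nleg 49 slope [ 0. -0.]
blue o [ 0.4758 -0.2371] yaw -167.5 gripx -0.019 0.043 y [-0.0162  0.0165] tip-back 0.1199 nleg 1159 slope [-0.  0.]
```

```bash
echo '[[-0.001,0,0.02,0,1],[-0.001,0,0.044,0,1],[-0.001,0,0.044,0,1],[-0.001,0,0.044,0,0.3],[-0.001,0,0.044,0,0.3],[-0.001,0,0.044,0,0],[-0.001,0,0.044,0,0],[-0.001,0,0.044,0,0]]' | python3 drive.py 80; python3 st.py;  echo '[[0,0,-0.05,0,0],[0,0,-0.1,0,0],[0,0,-0.15,0,0],[0,0,-0.19,0,0],[0,0,-0.22,0,0]]' | python3 drive.py; python3 st.py .604 .12 .25 0
```

```text
t: 7.35
tcp_pos: [0.4807, -0.2371, 0.0338]
tool_rot: [-0.11, 0.994, -0.001, 0.001]
force: [-0.3, 1.0, 6.7]
finger_gap: 0.366
gripper_force: 78.8
pos [ 0.4807 -0.2371  0.0338] yaw 102.61 tilt 0.12 q1,q6 [-0.67 -2.46] F [-0.3  1.   6.7] t 7.35
t: 7.85
tcp_pos: [0.4806, -0.2369, 0.2559]
tool_rot: [-0.11, 0.994, -0.002, 0.002]
force: [0.1, -0.7, -1.0]
finger_gap: 0.364
gripper_force: 80.0
pos [ 0.4806 -0.2369  0.2559] yaw 102.62 tilt 0.25 q1,q6 [-0.67 -2.46] F [ 0.1 -0.7 -1. ] t 7.85
shift [-0.1984  0.3213  0.0054] turn 1.791
```

```bash
echo '[[-0.018,0.03,0,0.15,0],[-0.036,0.06,0,0.3,0],[-0.054,0.09,0,0.45,0],[-0.072,0.12,0,0.6,0],[-0.09,0.15,0,0.75,0],[-0.108,0.18,0,0.9,0],[-0.126,0.21,0,1.05,0],[-0.144,0.24,0,1.2,0],[-0.165,0.27,0,1.35,0],[-0.185,0.3,0,1.5,0],[-0.198,0.321,0,1.65,0],[-0.198,0.321,0,1.79,0],[-0.198,0.321,0,1.79,0],[-0.198,0.321,0,1.79,0]]' | python3 drive.py; python3 st.py; python3 - <<'E'
from h import *
w=snap("wrist"); cv2.imwrite("pics/w2.png",w["pixels"][:,:,::-1]); np.savez("w2.npz",**w); axle(w,(.604,.287),"blue")
axle(snap("scene"),(.604,.287),"blue")
E
```

```text
t: 9.25
tcp_pos: [0.6028, 0.1196, 0.2524]
tool_rot: [0.706, 0.708, -0.0, -0.0]
force: [0.2, 0.3, -1.1]
finger_gap: 0.359
gripper_force: 80.0
pos [0.6028 0.1196 0.2524] yaw 0.22 tilt 0.03 q1,q6 [0.01 0.01] F [ 0.2  0.3 -1.1] t 9.25
blue hole [nan nan nan] az 0.0 lean 0.0 rad 0.0 nface 0 ncap 0 face-cap nan
blue hole [nan nan nan] az 0.0 lean 0.0 rad 0.0 nface 0 ncap 0 face-cap nan
  return _methods._mean(a, axis=axis, dtype=dtype,
  ret = ret.dtype.type(ret / rcount)
h.py:61: RuntimeWarning: Mean of empty slice.
  F=Q[k]; n=np.linalg.svd(F-F.mean(0))[2][2]; n*=np.sign(n[2])
  ret = um.true_divide(
h.py:68: RuntimeWarning: Mean of empty slice.
  print(col,"hole",new.round(4),"az",round(np.degrees(a),1),"lean",round(np.degrees(np.arccos(n[2])),1),"rad",round(rad,4),"nface",k.sum(),"ncap",len(e),"face-cap",round(float((F@z).mean()-np.median(e@z)),4))
```

View pics/w2.png

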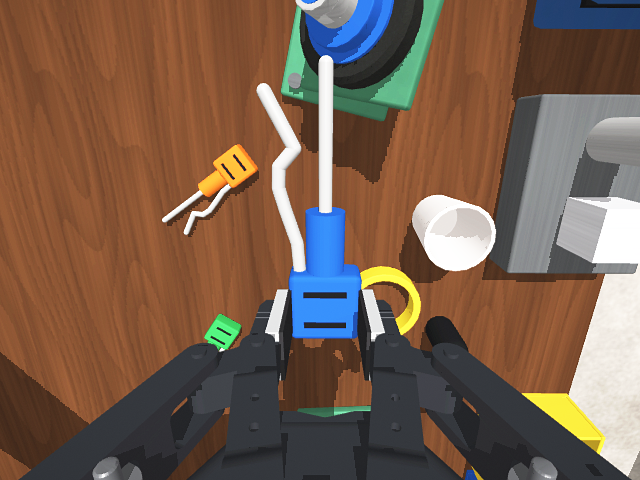

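```bash
echo '[[0.02,-0.04,-0.03,0,0],[0.05,-0.08,-0.07,0,0],[0.05,-0.08,-0.07,0,0],[0.05,-0.08,-0.07,0,0]]' | python3 drive.py; python3 st.py; python3 - <<'E' 2>&1 | grep -v -i warn
from h import *
w=snap("wrist"); cv2.imwrite("pics/w3.png",w["pixels"][:,:,::-1]); np.savez("w3.npz",**w); 
for s in (w,snap("scene")):
  P=cloud(s)
  for a,c,l in blobs(mask(s,"blue",110,40),30):
    p=P[l];p=p[~np.isnan(p[:,0])]
    if len(p): print(a,c.round(),np.median(p,0).round(3))
  axle(s,(.604,.287),"blue")
E
```

```text
t: 9.75
tcp_pos: [0.5228, 0.1704, 0.3247]
tool_rot: [0.706, 0.708, 0.002, 0.001]
force: [0.5, -0.4, -1.0]
finger_gap: 0.364
gripper_force: 80.0
pos [0.5228 0.1704 0.3247] yaw 0.19 tilt 0.26 q1,q6 [0.11 0.11] F [ 0.5 -0.4 -1. ] t 9.75
  return _methods._mean(a, axis=axis, dtype=dtype,
  ret = ret.dtype.type(ret / rcount)
  F=Q[k]; n=np.linalg.svd(F-F.mean(0))[2][2]; n*=np.sign(n[2])
  ret = um.true_divide(
  print(col,"hole",new.round(4),"az",round(np.degrees(a),1),"lean",round(np.degrees(np.arccos(n[2])),1),"rad",round(rad,4),"nface",k.sum(),"ncap",len(e),"face-cap",round(float((F@z).mean()-np.median(e@z)),4))
4094 [583.  48.] [0.8   0.332 0.04 ]
2775 [623.  48.] [0.801 0.321 0.095]
2793 [431.  99.] [0.623 0.272 0.117]
625 [408.  86.] [0.594 0.285 0.137]
6601 [325. 280.] [0.523 0.186 0.309]
blue hole [nan nan nan] az 0.0 lean 0.0 rad 0.0 nface 0 ncap 0 face-cap nan
476 [437. 110.] [-0.603 -0.68  -0.157]
2621 [151. 216.] [ 0.886 -0.433  0.048]
243 [395. 207.] [0.529 0.187 0.305]
35 [394. 297.] [0.596 0.285 0.136]
332 [384. 311.] [0.631 0.292 0.116]
9941 [336. 426.] [0.884 0.439 0.099]
243 [582. 420.] [0.512 0.715 0.114]
5283 [514. 447.] [0.638 0.664 0.079]
110 [562. 423.] [0.545 0.695 0.11 ]
blue hole [nan nan nan] az 0.0 lean 0.0 rad 0.0 nface 0 ncap 0 face-cap nan
```

View pics/w3.png

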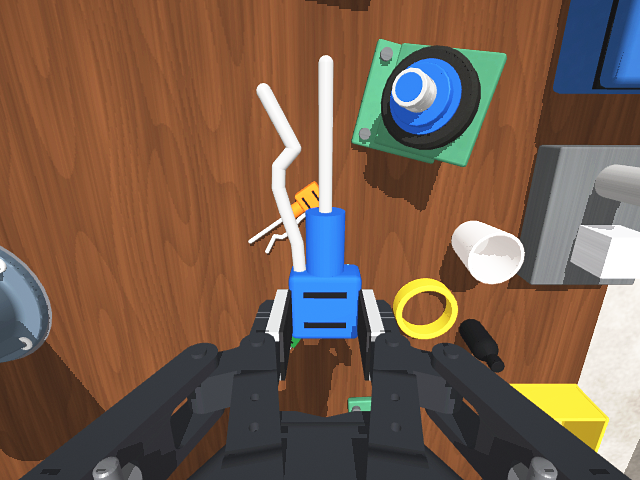

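```bash
sed -i 's/def axle(s,near,col):/def axle(s,near,col,a0=180):/; s/a=np.pi; hc=near.copy()/a=np.radians(a0); hc=near.copy()/; s/k=(abs(t+.013)<.004)/tol=max(.003,.009-.001*_); k=(abs(t+.013)<tol)/; s/(abs(t-.015)<.004)&(r<.022)/(abs(t-.015)<max(.004,tol))\&(r<.022)/' h.py; sed -i 's/        F=Q\[k\]; n=/        F=Q[k]; \n        n=/' h.py
python3 - <<'E' 2>&1 | grep -v -i warn
from h import *
w=dict(np.load("w3.npz"))
for s in (w,snap("scene")):
  P=cloud(s);N=np.linalg.norm(P-np.array([.604,.287,.123]),axis=2)<.07
  h=cv2.cvtColor(s["pixels"],cv2.COLOR_RGB2HSV); m=N&(P[...,2]>.09); hh=h[m]; print(m.sum(),((hh[:,1]>110)).sum(),np.percentile(hh[hh[:,1]>110,0],[10,50,90]))
  try: axle(s,(.603,.284),"blue",168)
  except Exception as e: print(e)
E
```

```text
n=np.linalg.svd(F-F.mean(0))[2][2]; n*=np.sign(n[2])
  ret = um.true_divide(
  return _methods._mean(a, axis=axis, dtype=dtype,
  ret = ret.dtype.type(ret / rcount)
  print(col,"hole",new.round(4),"az",round(np.degrees(a),1),"lean",round(np.degrees(np.arccos(n[2])),1),"rad",round(rad,4),"nface",k.sum(),"ncap",len(e),"face-cap",round(float((F@z).mean()-np.median(e@z)),4))
7295 3489 [107. 107. 110.]
blue hole [0.6033 0.2828 0.1234] az 166.2 lean 35.1 rad 0.0162 nface 1181 ncap 1128 face-cap -0.0283
991 390 [108.9 110.  111. ]
blue hole [nan nan nan] az 0.0 lean 0.0 rad 0.0 nface 0 ncap 0 face-cap nan
```

```bash
cat >> h.py <<'E'
def leg(s):
    """held leg in tool axes: top-surface line fit; returns y(x),z(x) of leg centre and tip x"""
    P=cloud(s); H=np.array(s["hand_eye"]); T=(P-s["c"])@s["Rw"]@H[:3,:3].T+H[:3,3]
    h=cv2.cvtColor(s["pixels"],cv2.COLOR_RGB2HSV)
    k=(h[...,1]<60)&(h[...,2]>120)&(abs(T[...,1])<.008)&(T[...,0]>.055)&(T[...,0]<.12)&(T[...,2]<.05)&(T[...,2]>-.02)
    t=T[k]; ctr=[]
    for x in np.arange(.056,.10,.004):
        b=t[abs(t[:,0]-x)<.002]
        if len(b)>5: ctr.append([x,b[:,1].min()/2+b[:,1].max()/2,np.percentile(b[:,2],10)+.003,np.ptp(b[:,1])])
    c=np.array(ctr); print("y",np.polyfit(c[:,0],c[:,1],1).round(4),"z",np.polyfit(c[:,0],c[:,2],1).round(4),"tip",t[:,0].max().round(4),"width",c[:,3].mean().round(4),"at tip y,z",[np.polyval(np.polyfit(c[:,0],c[:,i],1),.1).round(4) for i in(1,2)])
E
python3 - <<'E'
from h import *
leg(dict(np.load("w3.npz"))); leg(dict(np.load("w2.npz")))
E
```

```text
y [ 0.0019 -0.0001] z [-0.0008  0.024 ] tip 0.1096 width 0.0054 at tip y,z [np.float64(0.0001), np.float64(0.0239)]
y [ 0.0012 -0.    ] z [0.0104 0.0232] tip 0.1093 width 0.0054 at tip y,z [np.float64(0.0001), np.float64(0.0243)]
```

```bash
python3 st.py .5705 .1494 .18 -13.8
```

```text
pos [0.5239 0.1688 0.3216] yaw 0.03 tilt 0.04 q1,q6 [0.11 0.11] F [-0.8  0.1 -1.5] t 9.9
shift [-0.0193  0.0467  0.1416] turn 0.241
```

```bash
echo '[[-0.01,0.02,0.04,0.1,0],[-0.019,0.04,0.08,0.2,0],[-0.019,0.047,0.12,0.241,0],[-0.019,0.047,0.142,0.241,0],[-0.019,0.047,0.142,0.241,0],[-0.019,0.047,0.142,0.241,0],[-0.019,0.047,0.142,0.241,0]]' | python3 drive.py; python3 st.py .5705 .1494 .1465 -13.8; python3 - <<'E' 2>&1
from h import *
w=snap("wrist"); leg(w)
try: axle(w,(.603,.283),"blue",167)
except Exception as e: print(e)
E
```

```text
t: 10.6
tcp_pos: [0.5715, 0.1505, 0.1814]
tool_rot: [0.787, 0.617, 0.001, 0.001]
force: [0.3, 0.4, -1.4]
finger_gap: 0.364
gripper_force: 80.0
pos [0.5715 0.1505 0.1814] yaw -13.77 tilt 0.14 q1,q6 [0.07 0.31] F [ 0.3  0.4 -1.4] t 10.6
shift [-0.0013 -0.0008  0.0349] turn 0.001
  return _methods._mean(a, axis=axis, dtype=dtype,
  ret = ret.dtype.type(ret / rcount)
h.py:62: RuntimeWarning: Mean of empty slice.
  n=np.linalg.svd(F-F.mean(0))[2][2]; n*=np.sign(n[2])
  ret = um.true_divide(
h.py:69: RuntimeWarning: Mean of empty slice.
  print(col,"hole",new.round(4),"az",round(np.degrees(a),1),"lean",round(np.degrees(np.arccos(n[2])),1),"rad",round(rad,4),"nface",k.sum(),"ncap",len(e),"face-cap",round(float((F@z).mean()-np.median(e@z)),4))
y [-0.0009 -0.0001] z [0.0055 0.0236] tip 0.1199 width 0.0056 at tip y,z [np.float64(-0.0002), np.float64(0.0242)]
blue hole [nan nan nan] az 0.0 lean 0.0 rad 0.0 nface 0 ncap 0 face-cap nan
```

```bash
echo '[[-0.001,-0.0008,0.02,0,0],[-0.001,-0.0008,0.0349,0,0],[-0.001,-0.0008,0.0349,0,0],[-0.001,-0.0008,0.0349,0,0],[-0.001,-0.0008,0.0349,0,0]]' | python3 drive.py; python3 st.py .5705 .1494 .1465 -13.8; python3 - <<'E' 2>&1
from h import *
w=snap("wrist"); cv2.imwrite("pics/w4.png",w["pixels"][:,:,::-1]); leg(w)
E
python3 st.py .5705 .1494 .1465 -13.8;
```

```text
t: 11.15
tcp_pos: [0.5703, 0.1502, 0.147]
tool_rot: [0.787, 0.617, 0.001, 0.001]
force: [0.2, 0.0, -0.5]
finger_gap: 0.364
gripper_force: 80.0
pos [0.5703 0.1502 0.147 ] yaw -13.74 tilt 0.18 q1,q6 [0.07 0.31] F [ 0.2  0.  -0.5] t 11.15
shift [-0.0007  0.0004  0.0005] turn 0.001
y [-0.0006 -0.0001] z [0.0037 0.0238] tip 0.1094 width 0.0055 at tip y,z [np.float64(-0.0002), np.float64(0.0241)]
pos [0.5702 0.1501 0.1469] yaw -13.74 tilt 0.17 q1,q6 [0.07 0.31] F [-0.2 -0.9 -1.3] t 11.2
shift [-0.0006  0.0005  0.0004] turn 0.001
```

View pics/w4.png

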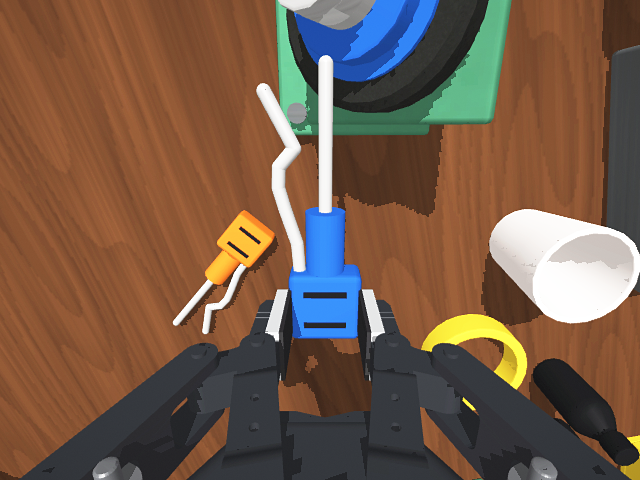

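```bash
echo '[[0.005,0,0,0,0],[0.01,0,0,0,0],[0.014,0,0,0,0],[0.018,0,0,0,0],[0.022,0,0,0,0],[0.022,0,0,0,0]]' | python3 drive.py 100; python3 st.py .5882 .2212 .1465 -13.8; python3 - <<'E'
from h import *
w=snap("wrist"); leg(w)
E
```

```text
t: 11.8
tcp_pos: [0.5749, 0.172, 0.1455]
tool_rot: [0.787, 0.618, 0.0, 0.0]
force: [-0.2, 0.2, -0.2]
finger_gap: 0.348
gripper_force: 101.2
pos [0.5749 0.172  0.1455] yaw -13.73 tilt 0.06 q1,q6 [0.1  0.34] F [-0.2  0.2 -0.2] t 11.8
shift [ 0.0509  0.0013 -0.001 ] turn 0.001
y [ 0.0024 -0.0003] z [0.0009 0.0238] tip 0.12 width 0.0055 at tip y,z [np.float64(-0.0), np.float64(0.0239)]
```

```bash
echo '[[0.006,0.0005,0,0,0],[0.012,0.0005,0,0,0],[0.018,0.001,0,0,0],[0.024,0.001,0,0,0],[0.024,0.001,0,0,0]]' | python3 drive.py;  python3 st.py .5882 .2212 .1465 -13.8;
```

```text
t: 12.35
tcp_pos: [0.5809, 0.1949, 0.1452]
tool_rot: [0.786, 0.618, -0.0, 0.0]
force: [-0.3, -1.4, -0.4]
finger_gap: 0.35
gripper_force: 101.2
pos [0.5809 0.1949 0.1452] yaw -13.69 tilt 0.05 q1,q6 [0.14 0.38] F [-0.3 -1.4 -0.4] t 12.35
shift [ 0.0273  0.0008 -0.0013] turn 0.002
```

```bash
echo '[[0.005,0.0005,0,0,0],[0.01,0.0005,0,0,0],[0.014,0.0005,0,0,0],[0.014,0.0005,0,0,0]]' | python3 drive.py 110;  python3 st.py .5882 .2212 .1465 -13.8;echo '[[0.004,0,0,0,0],[0.008,0,0,0,0],[0.008,0,0,0,0]]' | python3 drive.py;  python3 st.py .5882 .2212 .1465 -13.8;
```

```text
t: 12.75
tcp_pos: [0.5827, 0.2007, 0.1447]
tool_rot: [0.786, 0.619, -0.007, 0.003]
force: [-4.6, -21.3, 3.3]
finger_gap: 0.349
gripper_force: 111.9
pos [0.5827 0.2007 0.1447] yaw -13.55 tilt 0.93 q1,q6 [0.16 0.4 ] F [ -4.6 -21.3   3.3] t 12.75
shift [ 0.0212  0.0006 -0.0022] turn 0.004
t: 13.05
tcp_pos: [0.5849, 0.211, 0.1449]
tool_rot: [0.786, 0.618, -0.005, 0.001]
force: [-4.5, -10.9, 0.6]
finger_gap: 0.35
gripper_force: 111.9
pos [0.5849 0.211  0.1449] yaw -13.71 tilt 0.58 q1,q6 [0.17 0.41] F [ -4.5 -10.9   0.6] t 13.05
shift [ 0.0107  0.0008 -0.0017] turn 0.002
```

```bash
echo '[[0.004,0,0,0,0],[0.008,0,0,0,0],[0.011,0,0,0,0],[0.011,0,0,0,0]]' | python3 drive.py;  python3 st.py .5882 .2212 .1465 -13.8; python3 - <<'E'
from h import *
w=snap("wrist"); cv2.imwrite("pics/w5.png",w["pixels"][:,:,::-1])
E
```

```text
t: 13.45
tcp_pos: [0.5877, 0.2224, 0.1452]
tool_rot: [0.786, 0.618, -0.004, 0.001]
force: [-2.9, -11.8, 2.9]
finger_gap: 0.35
gripper_force: 112.0
pos [0.5877 0.2224 0.1452] yaw -13.7 tilt 0.53 q1,q6 [0.19 0.43] F [ -2.9 -11.8   2.9] t 13.45
shift [-0.001   0.0007 -0.0013] turn 0.002
```

View pics/w5.png

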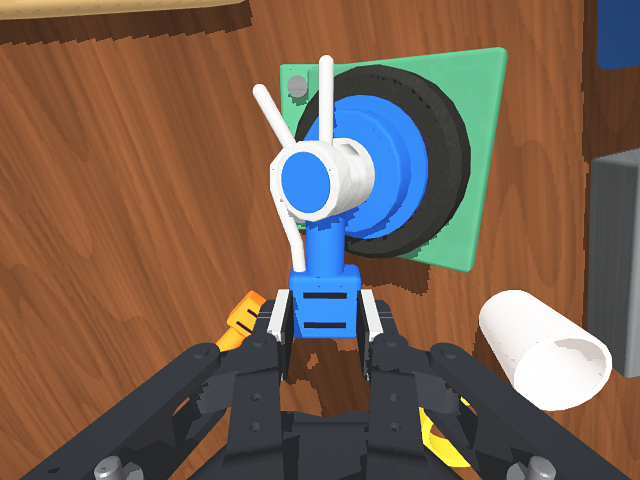

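```bash
echo '[[0.001,0,0,0,0.4],[0.001,0,0,0,0.7],[0.001,0,0,0,0.8],[0.001,0,0,0,0.8],[0.001,0,0,0,0.8]]' | python3 drive.py;  python3 st.py; python3 - <<'E'
from h import *
w=snap("wrist"); cv2.imwrite("pics/w6.png",w["pixels"][:400,:,::-1])
P=cloud(w); l=max(((a,l) for a,c,l in blobs(mask(w,"blue",110,40)) if 240<c[1]<340 and 270<c[0]<380),key=lambda x:x[0])[1]
def plane(k):
    p=P[k]; c=np.median(p,0); n=np.linalg.svd(p-c)[2][2]; n*=np.sign(n[2]); return c.round(4),n.round(3),np.degrees(np.arccos(n[2])).round(1),np.degrees(np.arctan2(n[1],n[0])).round(0)
k=l.copy(); k[:270]=0; print(k.sum(),plane(k))
E
```

```text
t: 14.0
tcp_pos: [0.5899, 0.2278, 0.1456]
tool_rot: [0.787, 0.617, 0.0, 0.0]
force: [0.2, -0.2, -0.3]
finger_gap: 0.798
gripper_force: 0.0
pos [0.5899 0.2278 0.1456] yaw -13.73 tilt 0.05 q1,q6 [0.19 0.43] F [ 0.2 -0.2 -0.3] t 14.0Traceback (most recent call last):
  File "<stdin>", line 3, in <module>
ValueError: max() iterable argument is empty
```

View pics/w6.png

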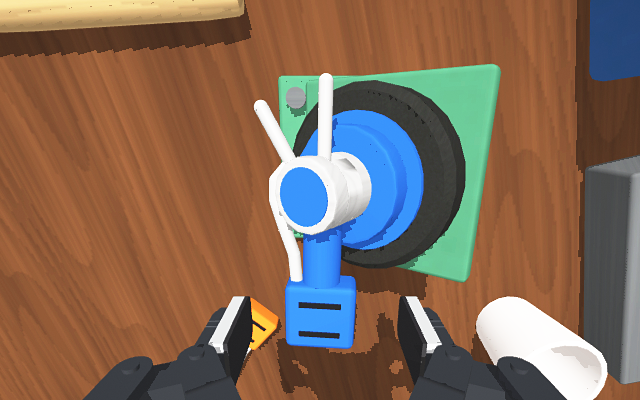

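```bash
cat >> h.py <<'E'
def gripface(s,box):
    """tilt of the grip's top face, in pixel box u0,u1,v0,v1"""
    u0,u1,v0,v1=box; P=cloud(s)[v0:v1,u0:u1].reshape(-1,3); P=P[~np.isnan(P[:,0])]
    c=np.median(P,0)
    for _ in range(4):
        n=np.linalg.svd(P-P.mean(0))[2][2]; n*=np.sign(n[2]); P=P[abs((P-P.mean(0))@n)<.002]
    print("centre",P.mean(0).round(4),"lean",np.degrees(np.arccos(n[2])).round(1),"az",np.degrees(np.arctan2(n[1],n[0])).round(1),len(P)); return P.mean(0),n
E
python3 - <<'E'
from h import *
w=snap("wrist"); c,n=gripface(w,(294,348,292,338))
z=np.array([np.sin(np.radians(35))*np.cos(np.radians(166.2)),np.sin(np.radians(35))*np.sin(np.radians(166.2)),np.cos(np.radians(35))])
print("angle to axle",np.degrees(np.arccos(n@z)),"origin-hole",(c-.009*n-[.6033,.2828,.1234]).round(4),np.linalg.norm(c-.009*n-[.6033,.2828,.1234]))
E
```

```text
centre [0.5871 0.2265 0.129 ] lean 3.7 az 173.3 2472
angle to axle 31.322214241099154 origin-hole [-0.0156 -0.0563 -0.0034] 0.058555444478148956
```

```bash
echo '[[0,0,-0.025,0,0.8],[0,0,-0.05,0,0.8],[0,0,-0.05,0,0],[0,-0.0265,-0.05,0,0],[0,-0.0265,-0.05,0,0],[0,-0.0265,-0.05,0,0],[0,-0.0265,-0.05,0,0],[0,-0.0265,-0.05,0,0]]' | python3 drive.py; python3 st.py .5628 .2289 .155 -13.8;
```

```text
t: 14.9
tcp_pos: [0.5647, 0.2335, 0.1951]
tool_rot: [0.787, 0.617, 0.0, 0.0]
force: [0.4, -0.2, -0.9]
finger_gap: -0.0
gripper_force: 0.0
pos [0.5647 0.2335 0.1951] yaw -13.77 tilt 0.03 q1,q6 [0.21 0.45] F [ 0.4 -0.2 -0.9] t 14.9
shift [-0.0049 -0.0008  0.0401] turn 0.001
```

```bash
echo '[[-0.005,-0.001,0.03,0,0],[-0.005,-0.001,0.04,0,0],[-0.005,-0.001,0.043,0,0],[-0.005,-0.001,0.043,0,0]]' | python3 drive.py | grep -E "pos|force:"; echo '[[0,0,0.002,0,0],[0,0,0.004,0,0],[0,0,0.004,0,0]]' | python3 drive.py| grep -E "pos|force:";echo '[[0,0,0.002,0,0],[0,0,0.004,0,0],[0,0,0.004,0,0]]' | python3 drive.py| grep -E "pos|force:"
```

```text
tcp_pos: [0.562, 0.229, 0.152]
force: [0.7, 0.4, 0.2]
gripper_force: 0.0
tcp_pos: [0.562, 0.2291, 0.1487]
force: [0.2, -0.1, 0.2]
gripper_force: 0.0
tcp_pos: [0.5616, 0.229, 0.1442]
force: [-0.5, -0.3, 0.5]
gripper_force: 0.0
```

```bash
cat >> h.py <<'E'
def held(s,hole,az,col):
    """clip on the axle: fit top face of its grip by position"""
    P=cloud(s); z=np.array([np.sin(np.radians(35))*np.cos(az),np.sin(np.radians(35))*np.sin(az),np.cos(np.radians(35))])
    e=np.array([np.sin(az),-np.cos(az),0]); D=P-hole; x=-(D@e); m=mask(s,col,100,40)>0
    if col=="orange":
        h=cv2.cvtColor(s["pixels"],cv2.COLOR_RGB2HSV); m=(h[...,0]>=3)&(h[...,0]<=27)&(h[...,1]>110)
    k=m&(x>.047)&(x<.082)&(np.linalg.norm(D,axis=2)<.1)&(abs(D[...,2])<.04)
    Q=P[k]; F=Q
    # top face: keep by RANSAC
    rng=np.random.default_rng(0); best=None
    for _ in range(300):
        a,b,c=Q[rng.choice(len(Q),3,False)]; n=np.cross(b-a,c-a); l=np.linalg.norm(n)
        if l<1e-6: continue
        n/=l; i=abs((Q-a)@n)<.0012
        if best is None or i.sum()>best.sum(): best=i
    F=Q[best]; n=np.linalg.svd(F-F.mean(0))[2][2]; n*=np.sign(n[2]); xx=x[k][best]
    v,u=np.nonzero(k); print(len(Q),len(F),"px",u.mean().round(),v.mean().round(),"n lean",np.degrees(np.arccos(n[2])).round(1),"az",np.degrees(np.arctan2(n[1],n[0])).round(1),"angle to axle",np.degrees(np.arccos(n@z)).round(1),"x range",np.percentile(xx,[.5,99.5]).round(4),"centre",F.mean(0).round(4))
E
python3 - <<'E'
from h import *
held(snap("wrist"),np.array([.6033,.2828,.1234]),np.radians(166.2),"blue")
held(snap("scene"),np.array([.6033,.2828,.1234]),np.radians(166.2),"blue")
E
```

```text
2929 2722 px 383.0 309.0 n lean 3.7 az 174.2 angle to axle 31.4 x range [0.0471 0.077 ] centre [0.5882 0.2244 0.1289]
154 66 px 377.0 284.0 n lean 2.4 az -95.9 angle to axle 35.4 x range [0.0475 0.0775] centre [0.5889 0.2235 0.1272]
```

```bash
echo '[[0,0,-0.013,0,0],[0,0,-0.013,0,0],[0,0.011,-0.013,0,0],[0,0.011,-0.013,0,0],[0,0.011,-0.008,0,0],[0,0.011,-0.008,0,0]]' | python3 drive.py | grep -E "pos|force:"; echo '[[0,0,0.002,0,0],[0,0,0.004,0,0],[0,0,0.004,0,0]]' | python3 drive.py| grep -E "pos|force:";python3 - <<'E'
from h import *
held(snap("wrist"),np.array([.6033,.2828,.1234]),np.radians(166.2),"blue")
E
```

```text
tcp_pos: [0.5718, 0.2261, 0.1513]
force: [0.1, -0.1, 0.0]
gripper_force: 0.0
tcp_pos: [0.5718, 0.2263, 0.148]
force: [-0.5, 0.0, 1.5]
gripper_force: 0.4
2031 1852 px 365.0 301.0 n lean 8.0 az -176.2 angle to axle 27.5 x range [0.0471 0.0775] centre [0.5909 0.2252 0.1281]
```

```bash
echo '[[0,0,0.002,0,0],[0,0,0.004,0,0],[0,0,0.006,0,0],[0,0,0.006,0,0]]' | python3 drive.py| grep -E "pos|force:";python3 - <<'E'
from h import *
held(snap("wrist"),np.array([.6033,.2828,.1234]),np.radians(166.2),"blue")
E
```

```text
tcp_pos: [0.5718, 0.2262, 0.1419]
force: [-2.5, -2.2, 2.2]
gripper_force: 1.3
2081 1796 px 366.0 303.0 n lean 19.6 az -171.0 angle to axle 18.4 x range [0.0471 0.0785] centre [0.5902 0.2253 0.1243]
```

```bash
echo '[[0,0,0.002,0,0],[0,0,0.004,0,0],[0,0,0.006,0,0],[0,0,0.006,0,0]]' | python3 drive.py| grep -E "pos|force:"; echo '[[0,0,-0.02,0,0],[0,0,-0.05,0,0],[0,0,-0.05,0,0],[0,0,-0.05,0,0]]' | python3 drive.py| grep -E "pos|force:";python3 - <<'E'
from h import *
held(snap("wrist"),np.array([.6033,.2828,.1234]),np.radians(166.2),"blue")
E
```

```text
tcp_pos: [0.5712, 0.2266, 0.1367]
force: [-6.5, -2.3, 8.2]
gripper_force: 4.9
tcp_pos: [0.5739, 0.2269, 0.1871]
force: [0.1, 0.3, -0.6]
gripper_force: 0.0
2271 1930 px 348.0 271.0 n lean 21.2 az 178.4 angle to axle 14.9 x range [0.0471 0.078 ] centre [0.5858 0.2239 0.1258]
```

```bash
echo '[[-0.03,-0.03,-0.03,0,1],[-0.06,-0.06,-0.06,0.1,1],[-0.1,-0.1,-0.08,0.24,1],[-0.12,-0.1,-0.08,0.24,1],[-0.12,-0.1,-0.08,0.24,1],[-0.12,-0.1,-0.08,0.24,1]]' | python3 drive.py | grep pos; python3 - <<'E'
from h import *
HUE["orange"]=(8,25)
for n in ("wrist","side"):
  w=snap(n)
  try: clip(w,"orange",(.49,.143))
  except Exception as e: print(e)
E
python3 st.py
```

```text
tcp_pos: [0.447, 0.1334, 0.2659]
orange o [0.5058 0.1603] yaw -144.9 gripx -0.0174 0.0892 y [-0.017  0.016] tip-back 0.1235 nleg 244 slope [-0.  0.]
orange o [0.4717 0.1701] yaw -108.3 gripx -0.0179 0.0792 y [-0.0028  0.0547] tip-back 0.1114 nleg 30 slope [-0.  0.]
pos [0.4477 0.134  0.2657] yaw -27.5 tilt 0.02 q1,q6 [0.05 0.53] F [ 0.4  1.  -0.2] t 18.95
```

```bash
python3 st.py .5058 .1603 .09 125.1
```

```text
pos [0.4477 0.134  0.2657] yaw -27.5 tilt 0.02 q1,q6 [0.05 0.53] F [ 0.4  1.  -0.2] t 18.95
shift [0.0501 0.0394 0.1757] turn -2.663
```

```bash
echo '[[0.01,0.01,0,-0.15,1],[0.02,0.02,0,-0.3,1],[0.03,0.03,0,-0.45,1],[0.05,0.039,0,-0.6,1],[0.05,0.039,0,-0.75,1],[0.05,0.039,0,-0.9,1],[0.05,0.039,0,-1.05,1],[0.05,0.039,0,-1.2,1],[0.05,0.039,0,-1.35,1],[0.05,0.039,0,-1.5,1],[0.05,0.039,0,-1.65,1],[0.05,0.039,0,-1.8,1],[0.05,0.039,0,-1.95,1],[0.05,0.039,0.02,-2.1,1],[0.05,0.039,0.06,-2.25,1],[0.05,0.039,0.1,-2.4,1],[0.05,0.039,0.14,-2.55,1],[0.05,0.039,0.175,-2.663,1],[0.05,0.039,0.175,-2.663,1],[0.05,0.039,0.175,-2.663,1]]' | python3 drive.py|grep pos; python3 st.py .5058 .1603 .032 125.1; python3 - <<'E'
from h import *
HUE["orange"]=(8,25)
try: clip(snap("wrist"),"orange",(.5058,.1603))
except Exception as e: print(e)
E
```

```text
tcp_pos: [0.5048, 0.1605, 0.0905]
pos [0.5048 0.1605 0.0905] yaw 124.98 tilt 0.1 q1,q6 [ 0.1  -2.08] F [-0.9  0.5 -0.5] t 20.95
shift [-0.0008 -0.0008  0.0585] turn -0.002
orange o [0.5049 0.1597] yaw -144.7 gripx -0.0171 0.0451 y [-0.0163  0.0167] tip-back 0.1224 nleg 1056 slope [ 0. -0.]
```

```bash
echo '[[-0.0008,-0.0008,0.03,0,1],[-0.0008,-0.0008,0.057,0,1],[-0.0008,-0.0008,0.057,0,1],[-0.0008,-0.0008,0.057,0,0.3],[-0.0008,-0.0008,0.057,0,0.3],[-0.0008,-0.0008,0.057,0,0],[-0.0008,-0.0008,0.057,0,0],[-0.0008,-0.0008,0.057,0,0]]' | python3 drive.py 80; echo '[[0,0,-0.05,0,0],[0,0,-0.1,0,0],[0,0,-0.15,0,0],[0,0,-0.2,0,0],[0,0,-0.25,0,0],[0,0,-0.29,0,0],[0,0,-0.29,0,0]]' | python3 drive.py|grep -E 'pos|gap'; python3 st.py .519 -.351 .325 2.4
```

```text
t: 21.8
tcp_pos: [0.5066, 0.1599, 0.0364]
tool_rot: [-0.301, 0.954, -0.0, 0.001]
force: [-0.3, -0.7, 9.6]
finger_gap: 0.348
gripper_force: 78.4
tcp_pos: [0.5087, 0.1602, 0.3315]
finger_gap: 0.348
pos [0.5087 0.1602 0.3315] yaw 125.08 tilt 0.87 q1,q6 [ 0.1  -2.09] F [ 0.7  0.2 -0.7] t 22.5
shift [ 0.2854 -0.4242  0.0059] turn 2.141
```

```bash
echo '[[0.02,-0.03,0,0.15,0],[0.04,-0.06,0,0.3,0],[0.06,-0.09,0,0.45,0],[0.08,-0.12,0,0.6,0],[0.1,-0.15,0,0.75,0],[0.12,-0.18,0,0.9,0],[0.14,-0.21,0,1.05,0],[0.16,-0.24,0,1.2,0],[0.18,-0.27,0,1.35,0],[0.2,-0.3,0,1.5,0],[0.22,-0.33,0,1.65,0],[0.24,-0.36,0,1.8,0],[0.26,-0.39,0,1.95,0],[0.285,-0.424,0,2.1,0],[0.285,-0.424,0.006,2.141,0],[0.285,-0.424,0.006,2.141,0],[0.285,-0.424,0.006,2.141,0],[0.285,-0.424,0.006,2.141,0]]' | python3 drive.py|grep pos; python3 - <<'E' 2>&1 | grep -v Warn
from h import *
w=snap("wrist"); leg(w); axle(w,(.599,-.238),"orange",-177)
w=snap("wrist"); leg(w); axle(w,(.599,-.238),"orange",-177)
E
python3 st.py
```

```text
tcp_pos: [0.516, -0.3499, 0.3183]
y [ 0.0051 -0.0007] z [0.0008 0.0268] tip 0.1086 width 0.0055 at tip y,z [np.float64(-0.0001), np.float64(0.0269)]
orange hole [ 0.6001 -0.2402  0.1232] az -176.3 lean 34.6 rad 0.0161 nface 1329 ncap 1192 face-cap -0.0284
y [ 0.0051 -0.0006] z [0.0037 0.0266] tip 0.1085 width 0.0055 at tip y,z [np.float64(-0.0001), np.float64(0.027)]
orange hole [ 0.5999 -0.2396  0.1236] az -176.3 lean 34.8 rad 0.0161 nface 1335 ncap 1187 face-cap -0.0283
pos [ 0.5162 -0.35    0.3187] yaw 2.5 tilt 0.01 q1,q6 [-0.77 -0.82] F [-0.2 -0.4 -2. ] t 24.4
```

```bash
python3 st.py .6081 -.3760 .1495 3.4
```

```text
pos [ 0.5162 -0.35    0.3187] yaw 2.5 tilt 0.01 q1,q6 [-0.77 -0.82] F [-0.2 -0.4 -2. ] t 24.4
shift [-0.03    0.0906  0.1693] turn -0.016
```

```bash
echo '[[-0.03,0.03,0,0,0],[-0.03,0.06,0.03,0,0],[-0.03,0.09,0.06,-0.016,0],[-0.03,0.0906,0.1,-0.016,0],[-0.03,0.0906,0.14,-0.016,0],[-0.03,0.0906,0.169,-0.016,0],[-0.03,0.0906,0.169,-0.016,0],[-0.03,0.0906,0.169,-0.016,0],[-0.03,0.0906,0.169,-0.016,0]]' | python3 drive.py|grep pos; python3 st.py .6081 -.3760 .1495 3.4;python3 - <<'E'
from h import *
leg(snap("wrist"))
E
python3 st.py .6081 -.3760 .1495 3.4
```

```text
tcp_pos: [0.6093, -0.3781, 0.1523]
pos [ 0.6093 -0.3781  0.1523] yaw 3.35 tilt 0.3 q1,q6 [-0.71 -0.77] F [ 0.2 -0.4 -0.8] t 25.3
shift [ 0.0022 -0.0011  0.0028] turn -0.001
y [-0.0011 -0.0002] z [0.0078 0.0263] tip 0.1085 width 0.0056 at tip y,z [np.float64(-0.0003), np.float64(0.027)]
pos [ 0.6093 -0.3782  0.1525] yaw 3.34 tilt 0.32 q1,q6 [-0.71 -0.77] F [-0.7  0.6 -1.2] t 25.35
shift [ 0.0023 -0.0011  0.003 ] turn -0.001
```

```bash
echo '[[0.002,-0.0011,0.003,0,0],[0.002,-0.0011,0.003,0,0],[0.002,-0.0011,0.003,0,0],[0.002,-0.0011,0.003,0,0]]' | python3 drive.py 100|grep pos; python3 st.py .6081 -.3760 .1495 3.4
```

```text
tcp_pos: [0.6066, -0.3754, 0.1468]
pos [ 0.6066 -0.3754  0.1468] yaw 3.32 tilt 0.03 q1,q6 [-0.71 -0.77] F [-0.3 -0.4 -0.9] t 25.75
shift [-0.0007  0.0014 -0.0027] turn -0.001
```

```bash
echo '[[0,0.0014,-0.0025,0,0],[0,0.0014,-0.0025,0,0],[0,0.0014,-0.0025,0,0],[0,0.0014,-0.0025,0,0],[0,0.0014,-0.0025,0,0]]' | python3 drive.py |grep pos; python3 st.py .6081 -.3760 .1495 3.4
```

```text
tcp_pos: [0.608, -0.3751, 0.1488]
pos [ 0.608  -0.3751  0.1488] yaw 3.32 tilt 0.01 q1,q6 [-0.71 -0.77] F [-0.4  0.3 -1. ] t 26.25
shift [-0.0009  0.0001 -0.0007] turn -0.001
```

Aligned. Insert.

```bash
echo '[[0.005,0,0,0,0],[0.01,0,0,0,0],[0.014,0,0,0,0],[0.018,0,0,0,0],[0.022,0,0,0,0],[0.022,0,0,0,0]]' | python3 drive.py 110|grep -E "pos|force:"; python3 st.py .6036 -.3022 .1495 3.4;echo '[[0.006,0,0,0,0],[0.012,0,0,0,0],[0.018,0,0,0,0],[0.022,0,0,0,0],[0.022,0,0,0,0]]' | python3 drive.py|grep -E "pos|force:";  python3 st.py .6036 -.3022 .1495 3.4
```

```text
tcp_pos: [0.6067, -0.3524, 0.1489]
force: [0.3, -0.4, -0.2]
gripper_force: 110.2
pos [ 0.6067 -0.3524  0.1489] yaw 3.36 tilt 0.03 q1,q6 [-0.69 -0.74] F [ 0.3 -0.4 -0.2] t 26.85
shift [ 0.0502 -0.0002 -0.0005] turn -0.001
tcp_pos: [0.6051, -0.3302, 0.1488]
force: [-1.2, 0.3, -1.4]
gripper_force: 110.1
pos [ 0.6051 -0.3302  0.1488] yaw 3.37 tilt 0.08 q1,q6 [-0.66 -0.72] F [-1.2  0.3 -1.4] t 27.35
shift [ 0.0281  0.0001 -0.0007] turn -0.0
```

```bash
echo '[[0.005,0,0,0,0],[0.01,0,0,0,0],[0.014,0,0,0,0],[0.018,0,0,0,0],[0.022,0,0,0,0],[0.022,0,0,0,0]]' | python3 drive.py|grep -E "pos|force:"; python3 st.py .6036 -.3022 .1495 3.4;echo '[[0.004,0,0,0,0],[0.008,0,0,0,0],[0.011,0,0,0,0],[0.011,0,0,0,0]]' | python3 drive.py|grep -E "pos|force:";  python3 st.py .6036 -.3022 .1495 3.4
```

```text
tcp_pos: [0.6053, -0.3191, 0.1516]
force: [-3.2, -15.8, -1.3]
gripper_force: 110.0
pos [ 0.6053 -0.3191  0.1516] yaw 3.45 tilt 1.14 q1,q6 [-0.64 -0.7 ] F [ -3.2 -15.8  -1.3] t 27.95
shift [ 0.017  -0.0007  0.0018] turn 0.001
tcp_pos: [0.6034, -0.3028, 0.15]
force: [-2.7, -5.1, -1.2]
gripper_force: 110.1
pos [ 0.6034 -0.3028  0.15  ] yaw 3.33 tilt 0.44 q1,q6 [-0.63 -0.68] F [-2.7 -5.1 -1.2] t 28.35
shift [0.0005 0.0002 0.0005] turn -0.001
```

```bash
echo '[[0.003,0,0,0,0],[0.006,0,0,0,0],[0.006,0,0,0,0]]' | python3 drive.py|grep -E "pos|force:"; echo '[[0,0,0,0,0.4],[0,0,0,0,0.7],[0,0,0,0,0.8],[0,0,0,0,0.8]]' | python3 drive.py|grep -E "pos|force:";  python3 - <<'E'
from h import *
w=snap("wrist"); cv2.imwrite("pics/w7.png",w["pixels"][:400,:,::-1])
held(w,np.array([.5998,-.2397,.1234]),np.radians(-176.5),"orange")
E
```

```text
tcp_pos: [0.6033, -0.3, 0.1503]
force: [-4.7, -14.7, -1.8]
gripper_force: 109.8
tcp_pos: [0.6036, -0.2918, 0.1491]
force: [0.4, 0.6, 0.3]
gripper_force: 0.0
3152 2779 px 319.0 324.0 n lean 13.7 az -173.7 angle to axle 21.3 x range [0.0471 0.0767] centre [ 0.5998 -0.3011  0.1296]
```

View pics/w7.png

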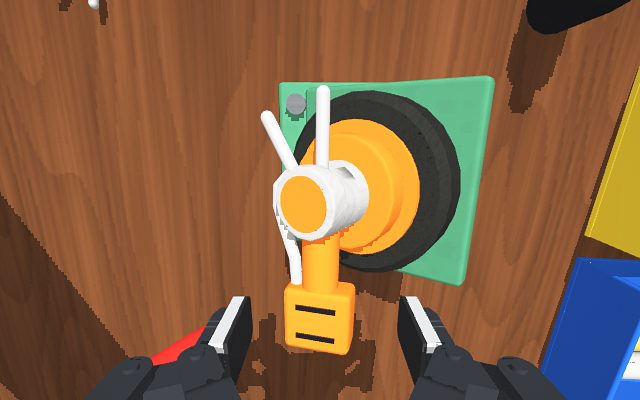

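```bash
echo '[[0,0,-0.025,0,0.8],[0,0,-0.05,0,0.8],[0,0,-0.05,0,0],[-0.01,-0.0165,-0.05,0,0],[-0.01,-0.0165,-0.05,0,0],[-0.01,-0.0165,-0.05,0,0],[-0.01,-0.0165,-0.05,0,0],[-0.01,-0.0165,-0.05,0,0]]' | python3 drive.py|grep pos; python3 st.py .5871 -.3026 .150 3.4
```

```text
tcp_pos: [0.5872, -0.3031, 0.1983]
pos [ 0.5872 -0.3031  0.1983] yaw 3.32 tilt 0.06 q1,q6 [-0.65 -0.7 ] F [0.3 0.6 0.4] t 29.9
shift [ 0.0004 -0.0001  0.0483] turn -0.001
```

```bash
echo '[[0,0,0.03,0,0],[0,0,0.048,0,0],[0,0,0.05,0,0],[0,0,0.053,0,0],[0,0,0.056,0,0],[0,0,0.056,0,0]]' | python3 drive.py|grep -E "pos|force:"; echo '[[0,0,0.002,0,0],[0,0,0.004,0,0],[0,0,0.006,0,0],[0,0,0.006,0,0]]' | python3 drive.py|grep -E "pos|force:"; echo '[[0,0,-0.02,0,0],[0,0,-0.06,0,0],[0,0,-0.06,0,0],[0,0,-0.06,0,0]]' | python3 drive.py| grep -E "pos|force:"
python3 - <<'E'
from h import *
w=snap("wrist")
held(w,np.array([.5998,-.2397,.1234]),np.radians(-176.5),"orange")
E
```

```text
tcp_pos: [0.5874, -0.3033, 0.1435]
force: [-0.8, 0.3, 0.6]
gripper_force: 0.7
tcp_pos: [0.5871, -0.3035, 0.1377]
force: [-3.5, 0.1, 5.7]
gripper_force: 3.1
tcp_pos: [0.5885, -0.3039, 0.1984]
force: [0.1, -0.1, 0.6]
gripper_force: 0.0
2137 1742 px 347.0 261.0 n lean 25.7 az -166.8 angle to axle 10.5 x range [0.0471 0.0774] centre [ 0.5999 -0.3013  0.1255]
```

```bash
echo '[[0,0,-0.05,0,0],[0,0,-0.08,0,0],[0,0,-0.08,0,0],[0,0,-0.08,0,0],[0,0,-0.08,0,0]]' | python3 drive.py|grep -E "pos|force:"; python3 - <<'E'
from h import *
held(snap("scene"),np.array([.6033,.2828,.1234]),np.radians(166.2),"blue")
held(snap("wrist"),np.array([.5998,-.2397,.1234]),np.radians(-176.5),"orange")
print(ticket.sign_off())
E
```

```text
tcp_pos: [0.5862, -0.3025, 0.2744]
force: [-0.4, 0.5, 0.1]
gripper_force: 0.0
142 56 px 377.0 285.0 n lean 20.4 az 173.2 angle to axle 15.0 x range [0.0472 0.0766] centre [0.5878 0.2239 0.1244]
1272 1010 px 345.0 229.0 n lean 25.6 az -166.1 angle to axle 10.7 x range [0.0471 0.0777] centre [ 0.5997 -0.3016  0.1253]
the job is handed in; nothing more can be done
None
```

Both clips are locked on the axles matching their colours and released. By my last camera check they sit about 2 mm from home and lean about 15° (blue) and 11° (orange) from square, inside the 23° limit. The job is handed in at about 32 s; no verdict came back.

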